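# Complete the seven-pack in the centrifuge bucket

## Task

Finish loading the round centrifuge bucket: lower the two tall capped tubes from the bench into its two free places, one in each, so that the seven tubes form a full hexagonal pack and the bucket is balanced. Set them down gently, do not drop them in; both must end standing upright on the bucket's floor.

Things in the scene. Friction and masses are not known exactly. Their poses are not given: they have to be found in the camera images.
- tall_a_center (a point): One of two alike tall capped tubes standing on the bench: straight white cylinder, blue ribbed cap of the same width, 36 mm across, 125 mm tall, 70 to 140 g, foot bevelled 5 mm. Point: on its axis, half-way up (62.5 mm above the foot), z up along it. Bystanders: a tube 36 wide but 60 tall, a slim 22 mm cylinder 130 tall on a foot, a 60 mm wide jar and beaker (under 90 tall).
- tall_b_center (a point): The other tall tube, just like the first (36 mm across, 125 mm tall); point on its axis, half-way up, z up. Things standing about the bench are at least 90 mm from it, centre to centre, and at most 130 mm tall.
- place_1 (a point): One of two free places in a round aluminium bucket fixed to the bench: open top, outside diameter 138 mm, wall 3 mm, rim 50 mm above the bench, floor 6 mm thick; dark block 41 mm high on two opposite sides. Point: centre of the place, on the floor (6 mm above the bench), z up, x along the line through both places. A 36 mm tube has 6 mm play all round.
- place_2 (a point): The other free place, opposite, 84 mm from the first (42 mm from the bucket's centre); same axes. The other five places of the hexagon, 42 mm apart (the middle and four of the ring), hold loose short tubes, 36 mm across, 60 mm tall, whose blue caps end 66 mm above the bench: fingers must stay above them.

How it is judged (in metres and radians):
At the end, for the whole second after the job is handed in: Each of the two free places holds one tall tube (either one): axis within 15 mm of the place's centre, foot on the bucket's floor (centre 55 to 70 mm above it), within about 10 degrees of upright, at rest (((horizontal distance between tall_a_center and place_1 below 0.015 m and z of tall_a_center in the frame of place_1 between 0.055 and 0.07 m and angle between each of tall_a_center, tall_b_center's own z axis and vertical below 0.17 rad and linear speed of each of tall_a, tall_b below 0.03 m/s and horizontal distance between tall_b_center and place_2 below 0.015 m and z of tall_b_center in the frame of place_2 between 0.055 and 0.07 m) or (horizontal distance between tall_a_center and place_2 below 0.015 m and z of tall_a_center in the frame of place_2 between 0.055 and 0.07 m and angle between each of tall_a_center, tall_b_center's own z axis and vertical below 0.17 rad and linear speed of each of tall_a, tall_b below 0.03 m/s and horizontal distance between tall_b_center and place_1 below 0.015 m and z of tall_b_center in the frame of place_1 between 0.055 and 0.07 m))); the robot touches nothing.
It fails at once if a tall tube drops or is rammed into its place (faster than 0.7 m/s inside the bucket) ((horizontal distance between tall_a_center and place_1 below 0.03 m and z of tall_a_center in the frame of place_1 below 0.1125 m and linear speed of tall_a above 0.7 m/s) or (horizontal distance between tall_a_center and place_2 below 0.03 m and z of tall_a_center in the frame of place_2 below 0.1125 m and linear speed of tall_a above 0.7 m/s) or (horizontal distance between tall_b_center and place_1 below 0.03 m and z of tall_b_center in the frame of place_1 below 0.1125 m and linear speed of tall_b above 0.7 m/s) or (horizontal distance between tall_b_center and place_2 below 0.03 m and z of tall_b_center in the frame of place_2 below 0.1125 m and linear speed of tall_b above 0.7 m/s)).
It also fails if it takes over 64 s, if anything falls off the work surface, if the arm or the gripper's body presses on something with over 40 N, if the wrist force passes 120 N, or if a joint passes its speed limit or range.

## Robot

A 6-joint arm with a two-finger parallel gripper is mounted at the origin on the work surface. World frame = base frame: x ahead of the robot, y to its left, z up, the work surface at z = 0. Lengths are in mm, angles in rad, forces in N, time in s.
With the tool pointing down it reaches from about 375 to 825 mm from the base axis. Payload 5.5 kg.
Tool frame: the origin (TCP) lies at the very end of the fingers, on their centre line; the grasp point (between the pads) lies 19 mm behind it; y points along the fingers, x is the direction in which the jaws open and shut, and the axes are right-handed (so a half turn about y gives the same grasp; the last joint's range is limited). The gripper opens to 85 mm and grips with 20 to 120 N. Pads are 22 mm wide; open, the fingers measure 114 mm over their backs; the gripper's body (76 mm by 85 mm) begins 54 mm behind the grasp point. The pads swing forward as they close: fully open they stand 13 mm farther back than shut.
Start: joints at [-1.328, 0.314, -0.047, 1.21, 0, 1.571], TCP at [144.25, -582.397, 231.299] pointing down, gripper open.
Joint ranges: [-2.67, 2.67], [-0.69, 1.73], [-1.03, 1.25], [-2.08, 2.16], [-1.42, 1.45], [-3.14, 3.14]. Speed limits (rad/s): [2.39, 2.39, 3.01, 3.14, 3.14, 3.14].

## Interface

Orientations are given as a rotation vector (axis times angle).
In Python, from bench import r gives the robot as it stands.
- The arm moves only by the shell command python3 -m creep 'ROWS' [FORCE]. ROWS is text: rows parted by semicolons, each of 7 numbers parted by spaces: the shift along the tool's x, y, z in cm, then the turn, a rotation vector about the tool's x, y, z in rad, then the finger opening in cm, from 0 to 8.54. A call has 1 to 5 rows; each row shifts and turns the pose as measured when the row begins, along the tool's axes as they then stand; what a row does not reach is not made up. A row lasts 1/10 s, in which the tool goes at most 50 mm and 8.59 degrees, less where a joint would pass 70% of its speed; a pose out of reach is approached as far as the arm can. A call is refused whole if a number of a shift passes 5 or a number of a turn 0.15, either way. A call with a gripper value outside its range is refused whole. The fingers move at their own pace and stop on an object; FORCE is the grip in N (left out, the last holds). Time passes only in rows, so rows that do not move let the fingers close. It gives the time, the measured TCP pose, the force and the opening at its end, in the units of the state.
- r.read_state(): the state, without advancing time (a new reading comes with each control period).
- r.camera(name): name is "side" or "top" or "wrist"; returns the picture (400x640x3 uint8, blue, green, red); there is no depth.
- r.calibration(name): a dict with "fx", "fy", "cx", "cy" (pixels), "world_from_camera" (4x4, takes a point from camera to world coordinates). Camera axes: x right, y up, looking along -z (the intrinsics and any distortion apply to the point x, -y, -z); pixel columns grow to the right and rows downward; lengths in mm; the calibration is good to about 2 mm. A picture is of the moment at which its call begins: read the wrist's pose just before it. calibration takes no time and is no camera call; for the wrist camera it gives the pose at the moment of the call.
- r.hand_in(): hands the job in, once; it reports no verdict.
Trained networks look in the newest picture that a camera, given by its name, has taken for a name from the list of things; names that differ only in an ending like _2 or _b are one class to them, and where a whole thing is asked for, a point or a joint stands for the part that bears it (a point fixed in the world has none). Each returns a list of dicts, best first, with "confidence" (0 to 1); they miss things now and then, are a little off and sometimes report something else, mostly with a low value. They report only what shows in the picture. A call takes as long as a camera call.
- r.boxes_of(camera, label): "bbox" ([left, top, right, bottom] in pixels, round what is visible of it).
- r.pinpoint(camera, label): "pixel" ([row, column] in pixels: a listed point, or the origin of a listed thing).
The state is a dict: "time_s": time; "joints": joint angles; "joint_velocities": joint speeds; "effort": joint torques, N m; "tool_pos": TCP position; "ee_rot": TCP orientation; "wrist_force": force on the tool from outside, world axes, zero at the start; "ft_torque": the same for the moment, N m; "gripper_width": finger opening in mm.
Only numpy, scipy, OpenCV 4.12 (cv2) and the standard library are available. Lean on these libraries where they do the work, as an engineer would, in place of code of your own. Each camera call takes 0.05 s, during which the arm holds its last target.

## Working session

There is one attempt and no reset: what is moved stays moved. The work goes in short steps, Python scripts to look and compute and a shell command to move; the robot and the scene stay as the last step left them, time stands still between calls to the robot, and variables do not carry over. Pictures are saved under pics/ and viewed, and the job is handed in when it is done.

```bash
mkdir -p pics; ls; python3 - <<'E'
from bench import r
import cv2
print(r.read_state())
for c in ("side","top","wrist"):
    im=r.camera(c); cv2.imwrite(f"pics/{c}0.png",im)
    k=r.calibration(c); print(c,k)
    for l in ("tall_a_center","place_1"):
        for d in r.pinpoint(c,l): print(l,'pin',d)
        for d in r.boxes_of(c,l) if l[0]=='t' else []: print(l,'box',d)
E
```

```text
pics
{'time_s': 0.0, 'joints': array([-1.32799830e+00,  3.14223244e-01, -4.80530237e-02,  1.21018409e+00,
       -1.74258367e-05,  1.57082090e+00]), 'joint_velocities': array([ 1.35940055e-03,  9.19911133e-04, -3.60283108e-05, -7.75162170e-04,
       -1.58832378e-03,  6.25549223e-04]), 'effort': array([-2.15379354e-03, -5.39589536e+01,  3.39748871e+01,  1.93154742e-02,
       -1.08960860e-04, -2.19747437e-05]), 'tool_pos': array([ 144.11202956, -581.86146123,  230.44763903]), 'ee_rot': array([-1.31326421,  1.02946136, -1.02725668]), 'wrist_force': array([-0.71888267, -0.05223139,  0.21226375]), 'ft_torque': array([ 0.02390207, -0.02726671,  0.0338034 ]), 'gripper_width': 85.6252259783527}
side {'fx': 393.1498724104292, 'fy': 393.1498724104292, 'cx': 317.2633781135614, 'cy': 199.9709167145115, 'world_from_camera': array([[ 9.71613881e-01,  1.55120991e-01, -1.78616754e-01,
         3.77354949e+02],
       [-2.35629425e-01,  5.67207217e-01, -7.89148114e-01,
        -7.67291534e+02],
       [-2.11007258e-02,  8.08834625e-01,  5.87657476e-01,
         6.68918173e+02],
       [ 0.00000000e
[... 744 characters left out ...]
00,  0.00000000e+00,
         1.00000000e+00]])}
tall_a_center pin {'pixel': [196.4, 180.1], 'confidence': 0.68}
place_1 pin {'pixel': [191.1, 318.7], 'confidence': 0.9}
place_1 pin {'pixel': [201.6, 293.1], 'confidence': 0.68}
wrist {'fx': 359.55662705163473, 'fy': 359.55662705163473, 'cx': 325.2214050989189, 'cy': 197.73595203052815, 'world_from_camera': array([[ 2.41637772e-01,  9.17851401e-01,  3.14896798e-01,
         2.23998248e+02],
       [-9.70366169e-01,  2.28283803e-01,  7.92212269e-02,
        -5.62195801e+02],
       [ 8.27475299e-04, -3.24708041e-01,  9.45813937e-01,
         3.74272174e+02],
       [ 0.00000000e+00,  0.00000000e+00,  0.00000000e+00,
         1.00000000e+00]])}
```

View pics/side0.png

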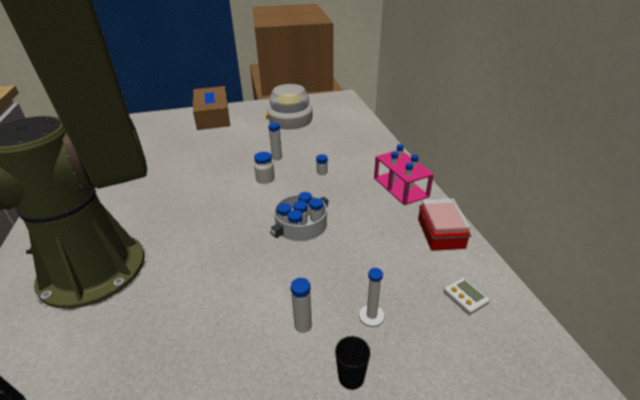

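View pics/top0.png

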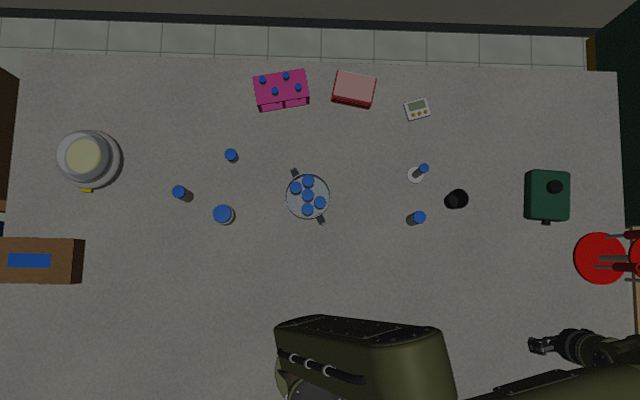

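```bash
cat > h.py <<'E'
import numpy as np, cv2
from bench import r
from scipy.spatial.transform import Rotation as R
def ray(c,px,k=None):
    k=k or r.calibration(c); u,v=px[1],px[0]
    d=np.array([(u-k['cx'])/k['fx'],-(v-k['cy'])/k['fy'],-1.]); T=k['world_from_camera']
    return T[:3,3],T[:3,:3]@d
def onz(c,px,z,k=None):
    o,d=ray(c,px,k); return o+d*(z-o[2])/d[2]
def tri(l):
    A=np.zeros((3,3));b=np.zeros(3)
    for o,d in l:
        d=d/np.linalg.norm(d);P=np.eye(3)-np.outer(d,d);A+=P;b+=P@o
    x=np.linalg.solve(A,b); return x,[np.linalg.norm((np.eye(3)-np.outer(d,d)/(d@d))@(x-o)) for o,d in l]
def proj(c,p,k=None):
    k=k or r.calibration(c);T=k['world_from_camera'];q=T[:3,:3].T@(np.array(p)-T[:3,3])
    return k['cy']-k['fy']*q[1]/-q[2], k['cx']+k['fx']*q[0]/-q[2]
E
python3 - <<'E'
from h import *
np.set_printoptions(precision=1,suppress=True)
t=cv2.imread('pics/top0.png');s=cv2.imread('pics/side0.png')
print('place tri',tri([ray('side',(227,311.3)),ray('top',(191.1,318.7))]),tri([ray('side',(227,311.3)),ray('top',(201.6,293.1))]),tri([ray('side',(213.8,288.9)),ray('top',(201.6,293.1))]))
print('place onz6',onz('top',(191.1,318.7),6),onz('top',(201.6,293.1),6),onz('side',(227,311.3),6),onz('side',(213.8,288.9),6))
print('A',tri([ray('side',(142.5,274.9)),ray('top',(196.4,180.1))]),onz('top',(196.4,180.1),62.5))
# cap blobs in top image
def blobs(im,c,z0):
    hsv=cv2.cvtColor(im,cv2.COLOR_BGR2HSV);m=cv2.inRange(hsv,(100,120,60),(125,255,255))
    n,l,st,ce=cv2.connectedComponentsWithStats(m)
    for i in range(1,n):
        if 20<st[i,4]<500: print(c,ce[i],st[i],[onz(c,ce[i][::-1],z) for z in z0])
blobs(t,'top',(66,125));blobs(s,'side',(66,120))
a=cv2.resize(t[140:260,150:450],None,fx=2.6,fy=2.6,interpolation=cv2.INTER_CUBIC);b=cv2.resize(s[100:340,220:400],None,fx=2,fy=2,interpolation=cv2.INTER_CUBIC)
cv2.imwrite('pics/tz.png',a);cv2.imwrite('pics/sz.png',b)
E
```

```text
place tri (array([531.6,   0.3,  14.1]), [np.float64(1.7732638147445183), np.float64(1.7732638147447983)]) (array([525.7,  77. , -51.6]), [np.float64(23.056601766618332), np.float64(23.05660176661822)]) (array([492. ,  77.8,   8.6]), [np.float64(3.8647239393623525), np.float64(3.864723939362438)])
place onz6 [530.9   0.3   6. ] [496.2  77.7   6. ] [535.3   9.8   6. ] [488.5  80.7   6. ]
A (array([500.2, 409.7,  56. ]), [np.float64(3.86397341274533), np.float64(3.8639734127452954)]) [495.5 408.2  62.5]
top [285.5  74.9] [283  72   6   7  37] [array([876.2, 112. ,  66. ]), array([854.3, 108.8, 125. ])]
top [261.9  78.9] [259  76   7   7  38] [array([861.1, 182.8,  66. ]), array([839.8, 176.8, 125. ])]
top [297.7  86.1] [295  83   7   7  38] [array([842.4,  73.8,  66. ]), array([821.8,  72.1, 125. ])]
top [274.3  90. ] [271  87   7   7  37] [array([827.6, 144. ,  66. ]), array([807.7, 139.6, 125. ])]
top [230.3 153.9] [225 149  12  11 111] [array([626.4, 267. ,  66. ]), array([614.4, 257.7, 125. ])]
top [423.5 167.5] [419 163  10  10  70] [array([ 603. , -309.5,   66. ]), array([ 591.9,
[... 1477 characters left out ...]
52  16  11 154] [array([450.7, 306. ,  66. ]), array([444.1, 209.9, 120. ])]
side [394.3 154.7] [392 152   6   7  37] [array([845.2, 210.1,  66. ]), array([803.3, 122.6, 120. ])]
side [321.5 158.7] [317 155  10   9  80] [array([623.5, 246.8,  66. ]), array([601.5, 156. , 120. ])]
side [414.4 157.3] [412 154   7   8  41] [array([897.3, 178.6,  66. ]), array([850.7,  93.9, 120. ])]
side [409.3 165.8] [407 163   6   7  38] [array([861.7, 137.1,  66. ]), array([818.3,  56.1, 120. ])]
side [375.1 274.1] [369 268  14  14 147] [array([ 614.5, -242.1,   66. ]), array([ 593.3, -289.1,  120. ])]
side [300.1 287. ] [291 278  19  19 300] [array([ 457.5, -236.9,   66. ]), array([ 450.4, -284.4,  120. ])]
```

View pics/tz.png

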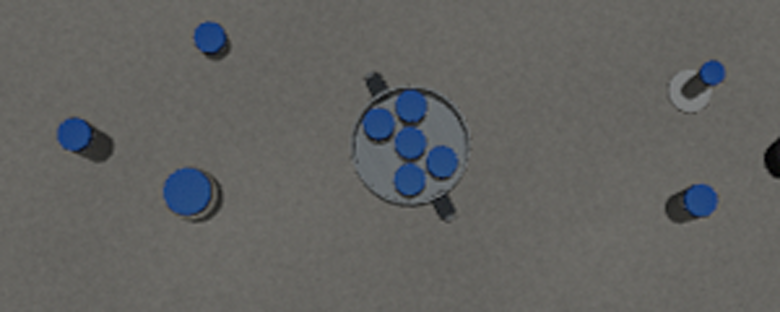

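View pics/sz.png

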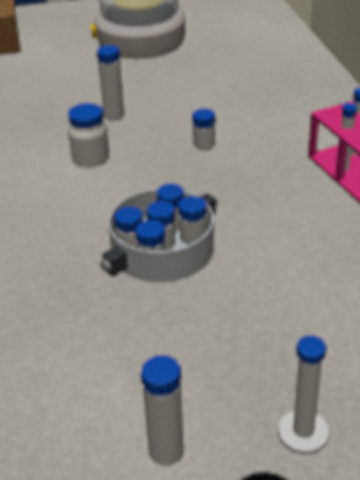

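```bash
cat >> h.py <<'E'
def plan(target, xang=None):
    """tool-frame shift (cm) to world target, and turn about tool axes to make tool y down and x at xang deg (mod 180)"""
    s=r.read_state(); p=s['tool_pos'];M=R.from_rotvec(s['ee_rot']).as_matrix()
    print('t',round(s['time_s'],2),'pos',p.round(1),'w',round(s['gripper_width'],1),'F',s['wrist_force'].round(1))
    print('tool x',M[:,0].round(3),'y',M[:,1].round(3),'z',M[:,2].round(3),'xang',np.degrees(np.arctan2(M[1,0],M[0,0])).round(1),'j',s['joints'].round(2))
    if target is not None: print('shift cm',(M.T@(np.array(target)-p)/10).round(2))
    best=None
    for a in ([xang,xang+180] if xang is not None else []):
        a=np.radians(a);x=np.array([np.cos(a),np.sin(a),0]);y=np.array([0,0,-1.]);T=np.stack([x,y,np.cross(x,y)],1)
        rv=R.from_matrix(M.T@T).as_rotvec(); print('turn',rv.round(3))
E
python3 - <<'E'
from h import *
plan((450.6,-283,231),30)
t=cv2.imread('pics/top0.png')
z=cv2.resize(t[165:230,280:340],None,fx=9,fy=9,interpolation=cv2.INTER_CUBIC);cv2.imwrite('pics/bz.png',z)
E
```

```text
t 0.6 pos [ 144.2 -582.4  231.3] w 85.2 F [-0.9 -0.6  0.4]
tool x [ 0.24  -0.971 -0.   ] y [-0.  0. -1.] z [ 0.971  0.24  -0.   ] xang -76.1 j [-1.33  0.31 -0.05  1.21 -0.    1.57]
shift cm [-2.170e+01  3.000e-02  3.693e+01]
turn [-0.    -1.852 -0.   ]
turn [ 0.    1.29 -0.  ]
```

View pics/bz.png

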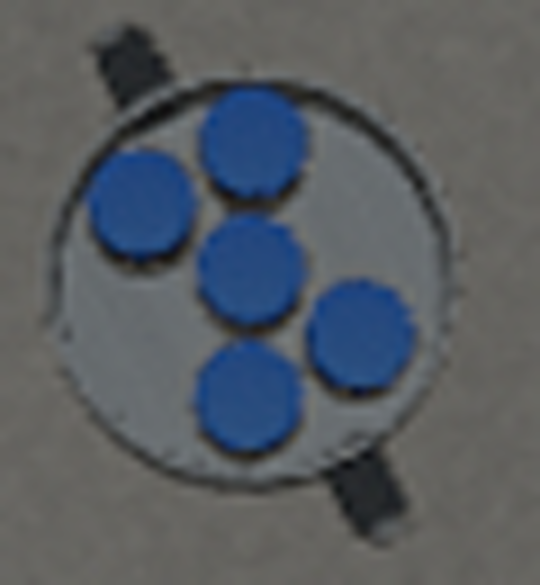

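```bash
python3 -m creep '-2.0 0 3.45 0 -0.07 0 8.5; -1.8 0 3.57 0 -0.07 0 8.5; -1.56 0 3.68 0 -0.07 0 8.5; -1.33 0 3.77 0 -0.07 0 8.5; -1.08 0 3.85 0 -0.07 0 8.5' 40; python3 -c "
from h import *
plan((450.6,-283,231),-32)
print(onz('top',(196.7,307.9),50))"
```

```text
time_s: 1.1
tool_pos: [286.4, -440.7, 230.7]
ee_rot: [-1.436, 0.759, -0.761]
wrist_force: [0.2, -0.1, -0.2]
gripper_width: 84.9
t 1.1 pos [ 286.4 -440.7  230.7] w 84.9 F [ 0.2 -0.1 -0.2]
tool x [ 0.562 -0.827  0.002] y [ 0.    -0.003 -1.   ] z [ 0.827  0.562 -0.001] xang -55.8 j [-0.99  0.17 -0.23  1.17 -0.    1.55]
shift cm [-3.82 -0.07 22.44]
turn [ 0.002 -0.416  0.002]
turn [-0.003  2.726  0.003]
[507.21196543  32.85841873  50.        ]
```

```bash
python3 -m creep '-0.8 0 4 0 -0.07 0 8.5; -0.5 0 4 0 -0.07 0 8.5; -0.2 0 4 0 -0.07 0 8.5; 0 0 4 0 -0.07 0 8.5; 0 0 2.5 0 -0.07 0 8.5'; python3 - <<'E'
from h import *
plan((450.6,-283,231),-32)
cv2.imwrite('pics/w1.png',r.camera('wrist'))
for d in r.pinpoint('wrist','tall_a_center'): print(d, onz('wrist',d['pixel'],62.5))
for d in r.boxes_of('wrist','tall_a_center'): print(d)
E
```

```text
time_s: 1.6
tool_pos: [420.3, -298.9, 231.5]
ee_rot: [-1.521, 0.474, -0.48]
wrist_force: [0.1, -1.1, 0.2]
gripper_width: 84.8
t 1.6 pos [ 420.3 -298.9  231.5] w 84.8 F [ 0.1 -1.1  0.2]
tool x [ 0.821 -0.572  0.005] y [ 0.003 -0.004 -1.   ] z [ 0.572  0.821 -0.002] xang -34.9 j [-0.62  0.15 -0.25  1.16 -0.    1.56]
shift cm [1.57 0.05 3.04]
turn [ 0.002 -0.05   0.005]
turn [-7.000e-03  3.092e+00  3.000e-03]
```

View pics/w1.png

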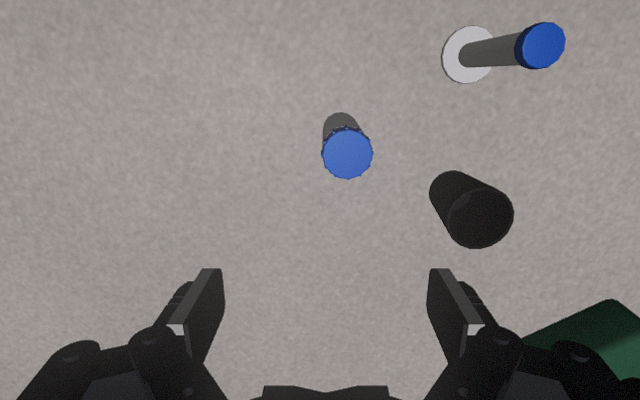

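```bash
python3 - <<'E'
from h import *
p=onz('wrist',(153.5,347),125);print(p)
plan((p[0],p[1],231),-32)
E
```

```text
[ 448.63143217 -283.86352782  125.        ]
t 1.75 pos [ 419.5 -299.8  231.4] w 84.6 F [ 0.1 -0.6  0.3]
tool x [ 0.819 -0.573  0.004] y [ 0.002 -0.005 -1.   ] z [ 0.573  0.819 -0.003] xang -35.0 j [-0.62  0.15 -0.25  1.16 -0.    1.56]
shift cm [1.48 0.04 2.97]
turn [ 0.003 -0.052  0.004]
turn [-0.006  3.09   0.004]
```

```bash
python3 -m creep '0.75 0 1.5 0 -0.02 0 8.5; 0.75 0 1.5 0 -0.02 0 8.5; 0 0 0 0 0 0 8.5'; python3 -c "
from h import *
plan((449,-283.5,74),-34)"
```

```text
time_s: 2.05
tool_pos: [448.6, -284.8, 231.6]
ee_rot: [-1.529, 0.447, -0.452]
wrist_force: [-0.6, 0.1, 0.0]
gripper_width: 85.1
t 2.05 pos [ 448.6 -284.8  231.6] w 85.1 F [-0.6  0.1  0. ]
tool x [ 0.84  -0.542  0.005] y [ 0.001 -0.006 -1.   ] z [ 0.542  0.84  -0.004] xang -32.8 j [-0.56  0.18 -0.22  1.17 -0.    1.58]
shift cm [-0.11 15.76  0.2 ]
turn [0.004 0.02  0.005]
turn [ 0.007 -3.122 -0.007]
```

```bash
python3 -m creep '0 3.2 0.1 0.003 0 0.005 8.5; 0 3.2 0.1 0 0 0 8.5; 0 3.2 0 0 0 0 8.5; 0 3.2 0 0 0 0 8.5; 0 2.9 0 0 0 0 8.5'; python3 - <<'E'
from h import *
plan((449,-283.5,74),-34)
cv2.imwrite('pics/w2.png',r.camera('wrist'))
E
```

```text
time_s: 2.55
tool_pos: [452.0, -290.1, 75.1]
ee_rot: [-1.529, 0.447, -0.462]
wrist_force: [-1.4, 0.3, 0.2]
gripper_width: 85.1
t 2.55 pos [ 452.  -290.1   75.1] w 85.1 F [-1.4  0.3  0.2]
tool x [ 0.837 -0.548  0.011] y [ 0.007 -0.009 -1.   ] z [ 0.548  0.837 -0.004] xang -33.2 j [-0.57  0.3  -0.44  0.82 -0.    1.58]
shift cm [-0.61  0.1   0.39]
turn [0.004 0.014 0.011]
turn [ 0.017 -3.128 -0.006]
```

View pics/w2.png

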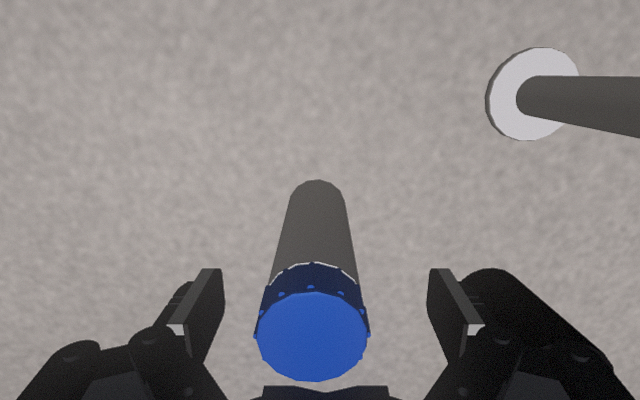

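```bash
python3 -m creep '-0.6 0.1 0.4 0.004 0 0.011 8.5; 0 0 0 0 0 0 8.5'; python3 - <<'E'
from h import *
print(onz('wrist',(337,313),125))
im=r.camera('wrist');cv2.imwrite('pics/w3.png',im)
m=cv2.inRange(cv2.cvtColor(im,cv2.COLOR_BGR2HSV),(100,150,130),(125,255,255))
n,l,st,ce=cv2.connectedComponentsWithStats(m)
for i in range(1,n):
  if st[i,4]>300: print(st[i],ce[i],onz('wrist',ce[i][::-1],125))
plan((449,-283.5,74),-33)
E
```

```text
time_s: 2.8
tool_pos: [444.1, -281.6, 68.9]
ee_rot: [-1.519, 0.465, -0.447]
wrist_force: [-0.5, 0.3, -0.0]
gripper_width: 84.9
[ 445.98710546 -271.27791344  125.        ]
[ 283  312  123   80 7315] [343.70758715 352.72987013] [ 450.94780597 -282.1969542   125.        ]
t 2.85 pos [ 445.  -282.2   69.5] w 85.2 F [-0.6  0.4 -0.2]
tool x [ 0.835 -0.55  -0.009] y [-0.008  0.005 -1.   ] z [ 0.55   0.835 -0.   ] xang -33.4 j [-0.57  0.31 -0.45  0.82 -0.    1.59]
shift cm [ 0.4  -0.45  0.11]
turn [ 0.    -0.006 -0.009]
turn [1.500e-02 3.135e+00 1.000e-03]
```

View pics/w3.png

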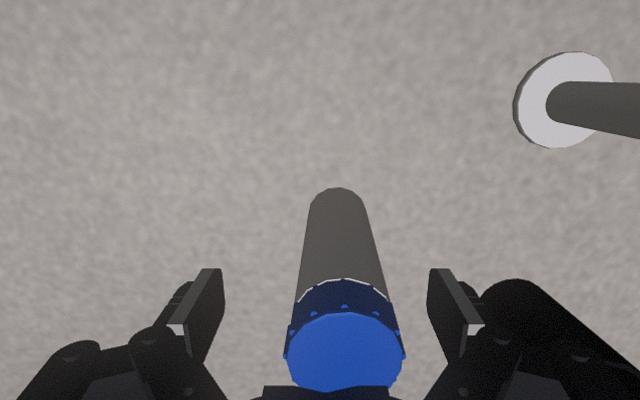

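```bash
python3 -m creep '0.4 -0.4 0.1 0 0 -0.009 8.5; 0 0 0 0 0 0 8.5; 0 0 0 0 0 0 8.5'; python3 - <<'E'
from h import *
im=r.camera('wrist');cv2.imwrite('pics/w3.png',im)
m=cv2.inRange(cv2.cvtColor(im,cv2.COLOR_BGR2HSV),(100,150,130),(125,255,255))
n,l,st,ce=cv2.connectedComponentsWithStats(m)
for i in range(1,n):
  if st[i,4]>300: print(st[i],ce[i],onz('wrist',ce[i][::-1],125))
plan((449,-283.5,74),-33)
E
```

```text
time_s: 3.15
tool_pos: [452.0, -285.7, 78.0]
ee_rot: [-1.525, 0.451, -0.462]
wrist_force: [-0.3, 1.2, -0.5]
gripper_width: 84.6
[ 263  296  113   87 7256] [318.69652701 338.94694046] [ 449.77405742 -282.95697274  125.        ]
t 3.2 pos [ 452.2 -285.8   78.1] w 84.9 F [0.4 0.6 0.4]
tool x [ 0.835 -0.55   0.008] y [ 0.006 -0.005 -1.   ] z [ 0.55   0.835 -0.001] xang -33.4 j [-0.56  0.3  -0.44  0.83 -0.    1.59]
shift cm [-0.4   0.4   0.02]
turn [ 0.001 -0.006  0.008]
turn [-1.200e-02  3.135e+00  1.000e-03]
```

```bash
python3 -m creep '-0.2 0.2 0 0 0 0.004 8.5; 0 0 0 0 0 0 8.5; 0 0 0 0 0 0 8.5'; python3 - <<'E'
from h import *
plan((449.6,-283.1,74),-33)
E
```

```text
time_s: 3.5
tool_pos: [450.9, -284.9, 76.7]
ee_rot: [-1.524, 0.453, -0.46]
wrist_force: [-0.0, -0.4, -0.3]
gripper_width: 84.8
t 3.5 pos [ 450.9 -284.9   76.7] w 84.8 F [-0.  -0.4 -0.3]
tool x [ 0.835 -0.55   0.005] y [ 0.004 -0.003 -1.   ] z [ 0.55   0.835 -0.001] xang -33.4 j [-0.56  0.3  -0.44  0.83 -0.    1.59]
shift cm [-0.2   0.27  0.08]
turn [ 0.001 -0.006  0.005]
turn [-8.000e-03  3.135e+00  1.000e-03]
```

```bash
python3 -m creep '-0.15 0.2 0.05 0 0 0.004 8.5; 0 0 0 0 0 0 5; 0 0 0 0 0 0 3; 0 0 0 0 0 0 3; 0 0 0 0 0 0 3' 40; python3 -m creep '0 0 0 0 0 0 3; 0 0 0 0 0 0 3'; python3 - <<'E'
from h import *
plan((449.6,-283.1,74),-33)
im=r.camera('wrist');cv2.imwrite('pics/w4.png',im)
E
```

```text
time_s: 4.0
tool_pos: [449.6, -283.4, 74.2]
ee_rot: [-1.523, 0.456, -0.456]
wrist_force: [-0.5, 0.3, 1.4]
gripper_width: 35.0
time_s: 4.2
tool_pos: [449.6, -283.4, 74.2]
ee_rot: [-1.523, 0.456, -0.456]
wrist_force: [-0.2, 0.2, -0.4]
gripper_width: 35.1
t 4.2 pos [ 449.6 -283.4   74.2] w 35.1 F [-0.2  0.2 -0.4]
tool x [ 0.835 -0.55  -0.   ] y [-0.001 -0.    -1.   ] z [ 0.55   0.835 -0.001] xang -33.4 j [-0.56  0.3  -0.44  0.83 -0.    1.59]
shift cm [-0.01  0.02  0.02]
turn [ 0.001 -0.006 -0.   ]
turn [0.000e+00 3.135e+00 1.000e-03]
```

View pics/w4.png

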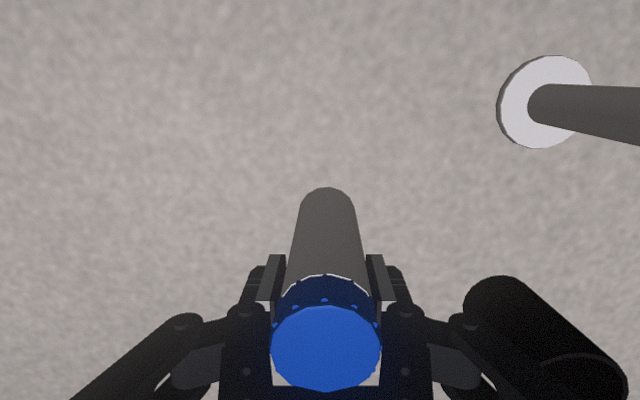

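```bash
python3 -m creep '0 -1 0 0 0 0 3; 0 -2.5 0 0 0 0 3; 0 -3 0 0 0 0 3; 0 -3 0 0 0 0 3; 0 -2 0 0 0 0 3' 50; python3 - <<'E'
from h import *
plan((532,-1.6,190),30)
E
```

```text
time_s: 4.75
tool_pos: [446.4, -281.3, 191.2]
ee_rot: [-1.52, 0.463, -0.449]
wrist_force: [0.3, -1.1, -1.5]
gripper_width: 35.1
t 4.75 pos [ 446.4 -281.3  191.2] w 35.1 F [ 0.3 -1.1 -1.5]
tool x [ 0.835 -0.55  -0.009] y [-0.008  0.005 -1.   ] z [ 0.55   0.835 -0.001] xang -33.4 j [-0.56  0.21 -0.28  1.09 -0.    1.59]
shift cm [-8.22  0.18 28.07]
turn [-0.004 -1.106 -0.009]
turn [ 0.01   2.036 -0.005]
```

```bash
python3 -m creep '-0.9 0 3 0 -0.13 -0.005 3; -0.5 0 3 0 -0.13 0 3; 0 0 3 0 -0.13 0 3; 0.5 0 3 0 -0.13 0 3; 0.9 0 3 0 -0.13 0 3'; python3 - <<'E'
from h import *
plan((532,-1.6,190),30)
E
```

```text
time_s: 5.25
tool_pos: [497.0, -135.9, 199.5]
ee_rot: [-1.574, -0.07, 0.062]
wrist_force: [0.7, -0.6, -0.9]
gripper_width: 35.0
t 5.25 pos [ 497.  -135.9  199.5] w 35.0 F [ 0.7 -0.6 -0.9]
tool x [0.996 0.084 0.005] y [ 0.006 -0.004 -1.   ] z [-0.084  0.996 -0.004] xang 4.8 j [-0.27  0.17 -0.31  1.09 -0.    1.22]
shift cm [ 4.61  0.91 13.09]
turn [ 0.006 -0.439  0.004]
turn [-0.006  2.702  0.008]
```

```bash
python3 -m creep '1 0.1 1.5 0.006 -0.13 0.004 3; 1 0.1 1.5 0 -0.13 0 3; 0.5 0.1 0.5 0 -0.06 0 3; 0 0 0 0 0 0 3; 0 0 0 0 0 0 3'; python3 - <<'E'
from h import *
plan((532,-1.6,190),30)
im=r.camera('wrist');cv2.imwrite('pics/w5.png',im)
for d in r.pinpoint('wrist','place_1'): print(d, onz('wrist',d['pixel'],6))
m=cv2.inRange(cv2.cvtColor(im,cv2.COLOR_BGR2HSV),(100,150,110),(125,255,255))
n,l,st,ce=cv2.connectedComponentsWithStats(m)
for i in range(1,n):
  if st[i,4]>200: print(st[i],ce[i],onz('wrist',ce[i][::-1],66))
E
```

```text
time_s: 5.75
tool_pos: [516.4, -91.0, 199.6]
ee_rot: [-1.543, -0.335, 0.331]
wrist_force: [-0.3, -0.5, -1.0]
gripper_width: 34.6
t 5.75 pos [516.4 -91.  199.6] w 34.6 F [-0.3 -0.5 -1. ]
tool x [0.911 0.412 0.003] y [ 0.002  0.002 -1.   ] z [-0.412  0.911  0.001] xang 24.3 j [-0.18  0.19 -0.29  1.1   0.    0.97]
shift cm [5.1  0.98 7.5 ]
turn [-0.001 -0.099  0.003]
turn [-5.000e-03  3.043e+00 -1.000e-03]
{'pixel': [82.2, 382.0], 'confidence': 0.85} [ 5.29743513e+02 -1.20109821e-01  6.00000000e+00]
[314   0  51  27 984] [339.61178862  10.50609756] [472.56830879  26.99669254  66.        ]
[ 367    0   53   54 2158] [393.62279889  24.55097312] [510.65140198  34.61779227  66.        ]
[422   0  45  14 417] [443.85131894   4.95923261] [536.3818576   59.70906042  66.        ]
[ 420   23   52   55 2073] [446.02315485  50.00723589] [552.44304489  35.48324892  66.        ]
[ 320   36   50   52 1699] [346.88993526  61.64626251] [491.36307836  -0.73785357  66.        ]
[ 270  305  112   87 7509] [324.84951392 348.15288321] [ 581.94005789 -239.22849546   66.        ]
```

View pics/w5.png

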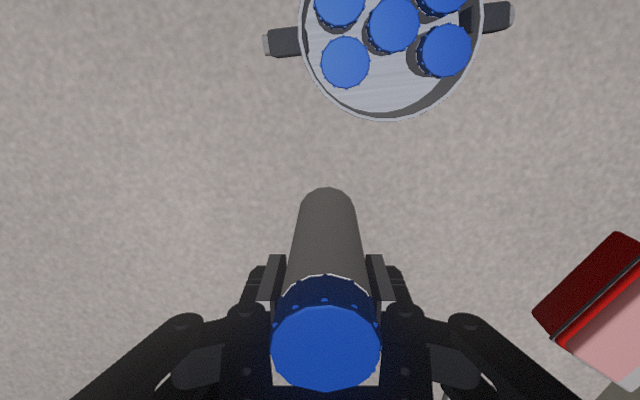

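```bash
python3 - <<'E'
from h import *
from scipy.optimize import least_squares
im=cv2.imread('pics/w5.png')
for pt in [(119,388),(112,430),(100,453),(112,345),(92,322),(60,305),(68,474),(40,483)]: 
    p=onz('wrist',pt,50);print(p[:2].round(1),np.hypot(p[0]-511,p[1]-34.6).round(1))
cv2.imwrite('pics/w5z.png',cv2.resize(im[0:140,250:530],None,fx=2.8,fy=2.8,interpolation=cv2.INTER_CUBIC))
E
```

```text
[540.5 -25.1] 66.6
[568.4  -6.4] 70.6
[580.3   9.1] 73.9
[506.8 -34.3] 69.1
[483.9 -28. ] 68.2
[462.5 -12. ] 67.2
[582.7  36.2] 71.7
[578.3  55.9] 70.6
```

View pics/w5z.png

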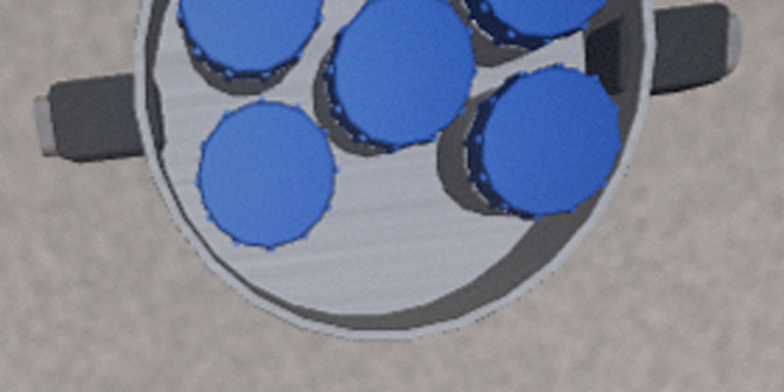

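```bash
python3 - <<'E'
from h import *
from scipy.optimize import least_squares
P=[(135,80),(150,160),(190,240),(250,300),(310,328),(370,340),(430,332),(500,303),(560,255),(610,200),(640,130),(655,40)]
Q=np.array([onz('wrist',(y/2.8,250+x/2.8),50)[:2] for x,y in P])
f=lambda v:np.hypot(Q[:,0]-v[0],Q[:,1]-v[1])-69
s=least_squares(f,(511,35));print(s.x,s.fun.round(1))
E
```

```text
[510.56270455  35.92180046] [-0.8 -0.8 -0.4  0.4  0.4  0.9  0.1 -0.5 -1.2  0.3 -0.3 -0.4]
```

```bash
python3 -m creep '1 0 1.5 0 -0.03 0 3; 1 0 1.5 0 -0.03 0 3; 1 0 1.5 0 -0.02 0 3; 0.7 0 1 0 0 0 3; 0.3 0 0.5 0 0 0 3'; python3 - <<'E'
from h import *
plan((531.3,-0.8,150),30)
E
```

```text
time_s: 6.35
tool_pos: [524.6, -21.9, 200.2]
ee_rot: [-1.536, -0.39, 0.386]
wrist_force: [0.1, -0.7, -0.3]
gripper_width: 34.8
t 6.35 pos [524.6 -21.9 200.2] w 34.8 F [ 0.1 -0.7 -0.3]
tool x [0.88  0.475 0.003] y [ 0.002  0.001 -1.   ] z [-0.475  0.88  -0.001] xang 28.4 j [-0.04  0.19 -0.28  1.1   0.    1.03]
shift cm [1.58 5.02 1.54]
turn [ 0.001 -0.029  0.002]
turn [-4.000e-03  3.113e+00  1.000e-03]
```

```bash
python3 -m creep '0.8 0 0.8 0 0 0 3; 0.4 0 0.4 0 0 0 3; 0.1 0 0.1 0 0 0 3; 0 0 0 0 0 0 3; 0 0 0 0 0 0 3'; python3 - <<'E'
from h import *
plan((531.3,-0.8,150),30)
E
```

```text
time_s: 6.85
tool_pos: [530.3, -3.9, 200.3]
ee_rot: [-1.537, -0.388, 0.385]
wrist_force: [-0.1, -0.3, -0.5]
gripper_width: 34.8
t 6.85 pos [530.3  -3.9 200.3] w 34.8 F [-0.1 -0.3 -0.5]
tool x [0.881 0.473 0.002] y [ 0.002 -0.    -1.   ] z [-0.473  0.881 -0.001] xang 28.2 j [-0.01  0.2  -0.27  1.1  -0.    1.07]
shift cm [0.23 5.03 0.23]
turn [ 0.001 -0.031  0.002]
turn [-3.000e-03  3.111e+00  2.000e-03]
```

Correct and descend, foot just above the caps first (TCP 150 puts the foot at 76).

```bash
python3 -m creep '0.2 0.5 0.2 0 0 0 3; 0 1 0 0 0 0 3; 0 1 0 0 0 0 3; 0 1 0 0 0 0 3; 0 0.5 0 0 0 0 3'; python3 - <<'E'
from h import *
plan((531.3,-0.8,80),30)
im=r.camera('wrist');cv2.imwrite('pics/w6.png',im)
m=cv2.inRange(cv2.cvtColor(im,cv2.COLOR_BGR2HSV),(100,150,110),(125,255,255))
n,l,st,ce=cv2.connectedComponentsWithStats(m)
for i in range(1,n):
  if st[i,4]>200: print(st[i],ce[i],onz('wrist',ce[i][::-1],66))
E
```

```text
time_s: 7.35
tool_pos: [531.0, -1.9, 156.8]
ee_rot: [-1.537, -0.387, 0.384]
wrist_force: [0.0, 0.7, -0.5]
gripper_width: 34.9
t 7.35 pos [531.   -1.9 156.8] w 34.9 F [ 0.   0.7 -0.5]
tool x [0.882 0.472 0.002] y [ 0.002 -0.001 -1.   ] z [-0.472  0.882 -0.002] xang 28.1 j [-0.    0.23 -0.34  1.01 -0.    1.08]
shift cm [0.06 7.68 0.09]
turn [ 0.002 -0.032  0.002]
turn [-3.000e-03  3.109e+00  2.000e-03]
[ 353   77   59   59 2512] [382.51552548 105.82961783] [530.41982348  72.25716879  66.        ]
[ 241   82   57   59 2265] [267.85739514 112.71479029] [468.5472089   34.23902203  66.        ]
[ 299  113   57   57 2286] [326.62423447 141.10673666] [509.94933621  35.95043869  66.        ]
[ 355  143   55   54 2129] [381.87224049 169.84546736] [551.61139072  36.43734926  66.        ]
[ 247  148   55   53 2098] [274.11677788 174.42469018] [ 4.89537904e+02 -4.56213976e-01  6.60000000e+01]
[ 270  305  112   87 7552] [324.84335275 348.04396186] [ 587.61125846 -111.33396615   66.        ]
```

View pics/w6.png

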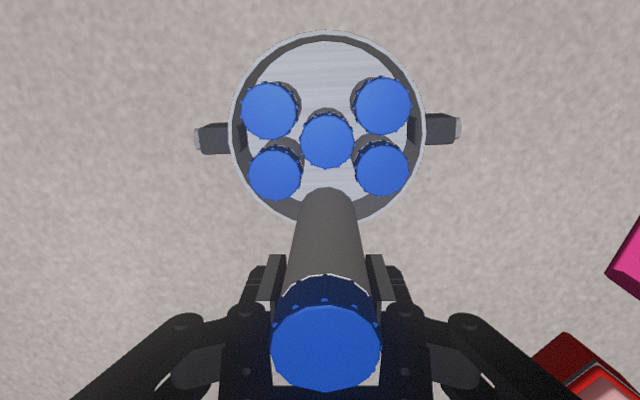

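```bash
python3 -m creep '0.05 1 0.1 0 0 0 3; 0 1.5 0 0 0 0 3; 0 1.5 0 0 0 0 3; 0 1 0 0 0 0 3; 0 0 0 0 0 0 3'; python3 - <<'E'
from h import *
plan((531,-0.7,80),30)
E
```

```text
time_s: 7.9
tool_pos: [530.7, -0.6, 102.6]
ee_rot: [-1.537, -0.386, 0.384]
wrist_force: [0.1, 0.1, -1.1]
gripper_width: 34.9
t 7.9 pos [530.7  -0.6 102.6] w 34.9 F [ 0.1  0.1 -1.1]
tool x [0.882 0.472 0.001] y [ 0.001 -0.    -1.   ] z [-0.472  0.882 -0.001] xang 28.1 j [-0.    0.27 -0.41  0.89 -0.    1.08]
shift cm [ 0.02  2.26 -0.03]
turn [ 0.001 -0.032  0.001]
turn [-2.000e-03  3.109e+00  2.000e-03]
```

```bash
python3 -m creep '0 0.8 0 0 0 0 3; 0 0.6 0 0 0 0 3; 0 0.4 0 0 0 0 3; 0 0.2 0 0 0 0 3; 0 0 0 0 0 0 3'; python3 - <<'E'
from h import *
plan((531,-0.7,80),30)
E
```

```text
time_s: 8.4
tool_pos: [531.8, -0.5, 82.1]
ee_rot: [-1.537, -0.388, 0.383]
wrist_force: [-0.9, 0.2, -1.7]
gripper_width: 34.9
t 8.4 pos [ 5.318e+02 -5.000e-01  8.210e+01] w 34.9 F [-0.9  0.2 -1.7]
tool x [0.882 0.472 0.003] y [ 0.003 -0.    -1.   ] z [-0.472  0.882 -0.002] xang 28.1 j [-0.    0.29 -0.44  0.84 -0.    1.08]
shift cm [-0.08  0.21  0.02]
turn [ 0.002 -0.032  0.003]
turn [-4.000e-03  3.109e+00  3.000e-03]
```

```bash
python3 -m creep '0 0.15 0 0 0 0 3; 0 0 0 0 0 0 3; 0 0.1 0 0 0 0 3; 0 0 0 0 0 0 3'; python3 - <<'E'
from h import *
plan((531,-0.7,80),30)
E
```

```text
time_s: 8.8
tool_pos: [532.7, -0.6, 80.4]
ee_rot: [-1.538, -0.389, 0.381]
wrist_force: [-0.0, 1.0, -1.4]
gripper_width: 34.9
t 8.8 pos [532.7  -0.6  80.4] w 34.9 F [-0.   1.  -1.4]
tool x [0.882 0.472 0.004] y [ 0.005 -0.    -1.   ] z [-0.472  0.882 -0.003] xang 28.1 j [-0.    0.3  -0.44  0.83 -0.    1.08]
shift cm [-0.16  0.04  0.07]
turn [ 0.003 -0.032  0.004]
turn [-0.007  3.109  0.005]
```

```bash
python3 -m creep '-0.05 0.1 0.03 0 0 0 3; 0 0 0 0 0 0 3'; python3 -m creep '0 0.1 0 0 0 0 3; 0 0 0 0 0 0 3'
```

```text
time_s: 9.0
tool_pos: [533.0, -0.6, 80.5]
ee_rot: [-1.539, -0.391, 0.38]
wrist_force: [0.4, -0.2, -1.3]
gripper_width: 34.9
time_s: 9.2
tool_pos: [533.3, -0.7, 80.4]
ee_rot: [-1.539, -0.391, 0.379]
wrist_force: [-0.7, -0.1, -0.4]
gripper_width: 34.9
```

```bash
python3 - <<'E'
from h import *
im=r.camera('wrist');cv2.imwrite('pics/w7.png',im)
im=r.camera('side');cv2.imwrite('pics/s7.png',cv2.resize(im[150:280,230:400],None,fx=4,fy=4,interpolation=cv2.INTER_CUBIC))
plan(None)
E
```

```text
t 9.3 pos [533.5  -0.7  80.3] w 35.3 F [-0.3  0.5  2.6]
tool x [0.882 0.472 0.007] y [ 0.008 -0.001 -1.   ] z [-0.472  0.882 -0.005] xang 28.1 j [-0.    0.29 -0.44  0.83 -0.    1.08]
```

View pics/w7.png

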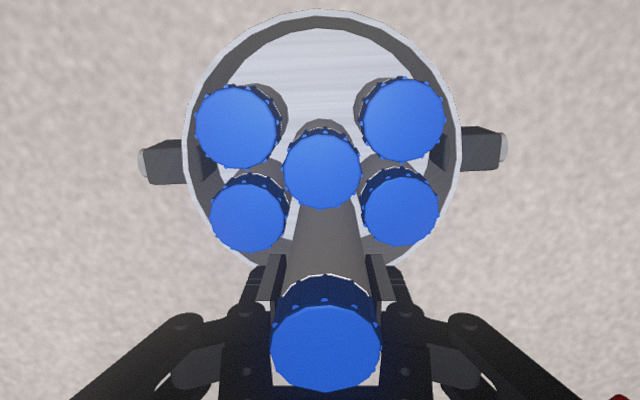

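View pics/s7.png

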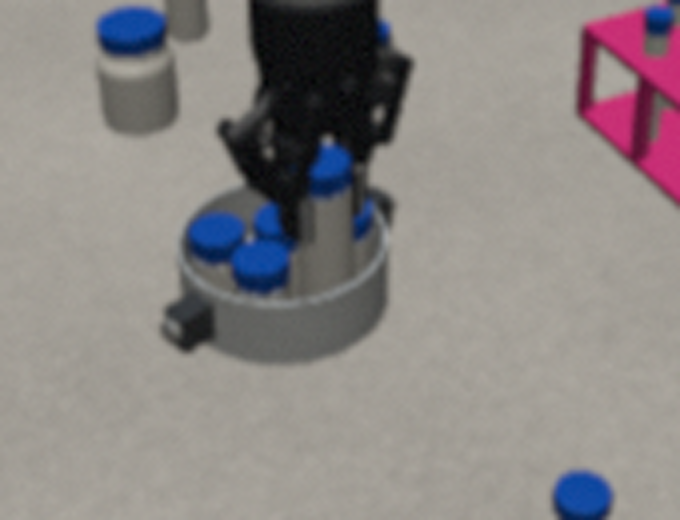

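```bash
python3 -m creep '0 0 0 0 0 0 4; 0 0 0 0 0 0 5; 0 0 0 0 0 0 6; 0 0 0 0 0 0 6; 0 0 0 0 0 0 6'; python3 -m creep '0 -0.5 0 0 0 0.004 6; 0 -1.5 0 0 0 0 6; 0 -2 0 0 0 0 6; 0 -3 0 0 0 0 6; 0 -3 0 0 0 0 6';  python3 - <<'E'
from h import *
im=r.camera('wrist');cv2.imwrite('pics/w8.png',im)
plan(None)
m=cv2.inRange(cv2.cvtColor(im,cv2.COLOR_BGR2HSV),(100,150,110),(125,255,255))
n,l,st,ce=cv2.connectedComponentsWithStats(m)
for i in range(1,n):
  if st[i,4]>200: print(st[i],ce[i],onz('wrist',ce[i][::-1],66),onz('wrist',ce[i][::-1],131))
E
```

```text
time_s: 9.8
tool_pos: [533.6, -0.7, 79.7]
ee_rot: [-1.539, -0.391, 0.379]
wrist_force: [0.1, -0.6, -1.2]
gripper_width: 60.2
time_s: 10.3
tool_pos: [529.4, -0.3, 179.3]
ee_rot: [-1.538, -0.38, 0.39]
wrist_force: [0.8, 0.3, 0.5]
gripper_width: 59.9
t 10.35 pos [ 5.322e+02 -3.000e-01  1.846e+02] w 60.1 F [0.9 0.1 3.2]
tool x [ 0.882  0.472 -0.   ] y [ 0.001 -0.003 -1.   ] z [-0.472  0.882 -0.003] xang 28.1 j [ 0.    0.21 -0.29  1.07 -0.    1.08]
[ 353   80   54   54 2080] [379.79663462 106.41923077] [535.52367223  72.24208695  66.        ] [524.42855062  72.68007357 131.        ]
[ 251   85   52   53 1919] [275.4398124  112.26628452] [472.25985681  33.71020178  66.        ] [476.90216618  43.73333402 131.        ]
[ 304  113   51   52 1914] [328.7199582  138.82183908] [514.61931508  34.9829292   66.        ] [508.72433632  44.6894593  131.        ]
[ 354  141   51   49 1794] [379.40301003 165.26031215] [557.33248238  35.47972305  66.        ] [540.81222726  45.06267131 131.        ]
[ 256  145   50   49 1755] [280.60911681 169.28262108] [493.73800571  -2.15697176  66.        ] [493.03743648  16.78843564 131.        ]
[ 303  199   63   59 2644] [334.31354009 229.0612708 ] [552.64842456 -26.02598518  66.        ] [537.29337006  -1.14295057 131.        ]
```

View pics/w8.png

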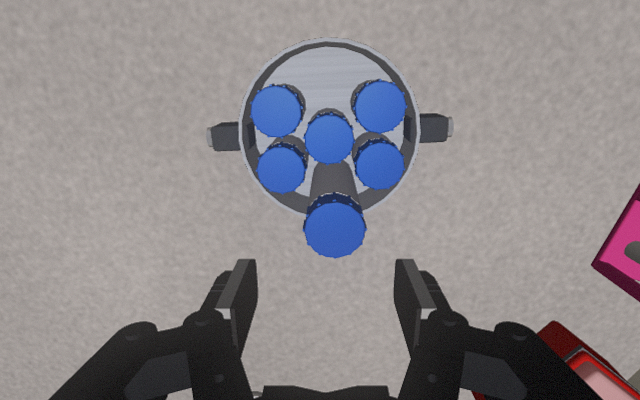

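```bash
python3 -m creep '0.8 -0.8 1.8 0 0 0 8.5; 1.6 -0.8 3.6 0 0 0 8.5; 1.6 -0.5 3.6 0 0 0 8.5; 1.6 0 3.6 0 0 0 8.5; 1.6 0 3.6 0 0 0 8.5';python3 -m creep '1.6 0 3.6 0 0 0 8.5; 1.6 0 3.6 0 0 0 8.5; 1.2 0 2.7 0 0 0 8.5; 0.4 0 1 0 0 0 8.5; 0 0 0 0 0 0 8.5'; python3 - <<'E'
from h import *
im=r.camera('wrist');cv2.imwrite('pics/w9.png',im)
plan((503,399,230),30)
m=cv2.inRange(cv2.cvtColor(im,cv2.COLOR_BGR2HSV),(100,150,110),(125,255,255))
n,l,st,ce=cv2.connectedComponentsWithStats(m)
for i in range(1,n):
  if st[i,4]>200: print(st[i],ce[i],onz('wrist',ce[i][::-1],66),onz('wrist',ce[i][::-1],125))
E
```

```text
time_s: 10.85
tool_pos: [522.9, 177.9, 211.0]
ee_rot: [-1.544, -0.385, 0.37]
wrist_force: [0.1, -0.5, -0.3]
gripper_width: 84.9
time_s: 11.35
tool_pos: [513.8, 306.5, 211.9]
ee_rot: [-1.542, -0.392, 0.373]
wrist_force: [0.5, -0.7, -0.3]
gripper_width: 84.9
t 11.4 pos [513.8 305.6 211.9] w 85.1 F [-0.1  0.7  0.2]
tool x [0.884 0.468 0.01 ] y [ 0.013 -0.002 -1.   ] z [-0.468  0.884 -0.008] xang 27.9 j [ 0.54  0.31 -0.1   1.15 -0.01  1.63]
shift cm [ 3.43 -1.84  8.74]
turn [ 0.008 -0.037  0.01 ]
turn [-0.015  3.104  0.013]
[ 353   33   59   65 2702] [382.5396003   65.14507772] [510.14468969 405.10412122  66.        ] [502.20735953 399.97885417 125.        ]
[ 201  142   67   64 3383] [233.74903931 173.54478274] [444.54857609 274.87300588  66.        ] [450.03532779 296.3992134  125.        ]
[394 247  39  35 949] [413.48682824 265.13066386] [623.52172133 271.26818647  66.        ] [592.382063   293.53211134 125.        ]
[217 367  34  27 704] [233.72159091 380.01846591] [531.54157324  71.02565976  66.        ] [519.22542396 134.26872079 125.        ]
```

View pics/w9.png

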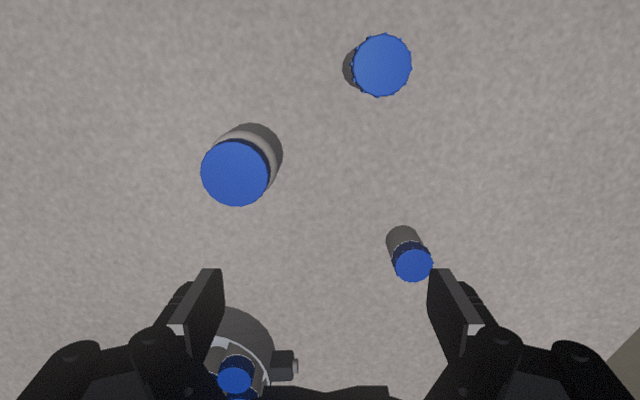

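```bash
python3 -m creep '1 0 2.5 0.005 0 0.005 8.5; 1.2 0 3 0 0 0 8.5; 0.8 0 2 0 0 0 8.5; 0.2 0 0.6 0 0 0 8.5; 0 0 0 0 0 0 8.5'; python3 - <<'E'
from h import *
plan((502.5,399.6,75),28)
E
```

```text
time_s: 11.9
tool_pos: [506.5, 385.7, 212.2]
ee_rot: [-1.544, -0.378, 0.371]
wrist_force: [-1.0, 0.1, 0.5]
gripper_width: 84.9
t 11.9 pos [506.5 385.7 212.2] w 84.9 F [-1.   0.1  0.5]
tool x [0.888 0.459 0.003] y [ 0.006 -0.005 -1.   ] z [-0.459  0.888 -0.007] xang 27.3 j [ 0.65  0.39  0.02  1.2  -0.01  1.75]
shift cm [ 0.24 13.71  1.51]
turn [ 0.007 -0.012  0.003]
turn [-0.005  3.13   0.011]
```

```bash
python3 -m creep '0.15 0 0.9 0.004 0 0.002 8.5; 0 0 0.2 0 0 0 8.5; 0 0 0 0 0 0 8.5; 0 0 0 0 0 0 8.5'; python3 - <<'E'
from h import *
im=r.camera('wrist')
plan((502.5,399.6,75),28)
m=cv2.inRange(cv2.cvtColor(im,cv2.COLOR_BGR2HSV),(100,150,110),(125,255,255))
n,l,st,ce=cv2.connectedComponentsWithStats(m)
for i in range(1,n):
  if st[i,4]>200: print(st[i],ce[i],onz('wrist',ce[i][::-1],66),onz('wrist',ce[i][::-1],125))
E
```

```text
time_s: 12.3
tool_pos: [503.6, 392.4, 212.5]
ee_rot: [-1.543, -0.371, 0.37]
wrist_force: [0.2, -0.3, 0.8]
gripper_width: 84.6
t 12.35 pos [503.6 392.4 212.5] w 84.7 F [-0.9  0.1  0.7]
tool x [0.89  0.455 0.   ] y [ 0.002 -0.003 -1.   ] z [-0.455  0.89  -0.004] xang 27.1 j [ 0.66  0.39  0.02  1.2  -0.    1.76]
shift cm [ 0.23 13.75  0.74]
turn [ 0.004 -0.016  0.   ]
turn [-0.     3.125  0.006]
[ 303  169   54   49 1989] [330.18300654 192.59326295] [511.31157354 383.78522613  66.        ] [501.59616937 400.86743249 125.        ]
[ 179  241   60   50 1814] [208.40132304 261.41014333] [443.2035877  274.86292147  66.        ] [447.37963941 314.16116272 125.        ]
[363 322  35  29 763] [380.22411533 336.28571429] [623.73415622 273.92967039  66.        ] [591.08879269 313.4182596  125.        ]
```

```bash
python3 -m creep '0.2 1 0.6 0.004 0 0 8.5; 0.05 2 0.2 0 0 0 8.5; 0 2.5 0 0 0 0 8.5; 0 1.5 0 0 0 0 8.5; 0 0 0 0 0 0 8.5'; python3 - <<'E'
from h import *
plan((502.1,400.2,75),28)
E
```

```text
time_s: 12.85
tool_pos: [502.3, 401.9, 138.7]
ee_rot: [-1.537, -0.371, 0.369]
wrist_force: [-0.4, 0.1, -0.1]
gripper_width: 85.1
t 12.85 pos [502.3 401.9 138.7] w 85.1 F [-0.4  0.1 -0.1]
tool x [0.891 0.455 0.002] y [ 0.001  0.002 -1.   ] z [-0.455  0.891  0.002] xang 27.0 j [ 0.67  0.44 -0.08  1.05  0.    1.77]
shift cm [-0.1   6.37 -0.16]
turn [-0.002 -0.017  0.002]
turn [-3.000e-03  3.125e+00 -3.000e-03]
```

```bash
python3 -m creep '-0.05 1 -0.1 0 0 0 8.5; 0 2 0 0 0 0 8.5; 0 2 0 0 0 0 8.5; 0 0.9 0 0 0 0 8.5; 0 0 0 0 0 0 8.5'; python3 - <<'E'
from h import *
im=r.camera('wrist');cv2.imwrite('pics/w10.png',im)
plan((502.1,400.2,75),28)
E
```

```text
time_s: 13.35
tool_pos: [503.4, 402.2, 78.5]
ee_rot: [-1.535, -0.373, 0.367]
wrist_force: [0.6, 0.4, -0.5]
gripper_width: 84.7
t 13.4 pos [503.6 402.4  79.2] w 85.0 F [-0.4 -0.1  0. ]
tool x [0.891 0.455 0.005] y [ 0.004  0.005 -1.   ] z [-0.455  0.891  0.003] xang 27.1 j [ 0.67  0.48 -0.15  0.93  0.    1.77]
shift cm [-0.24  0.42 -0.13]
turn [-0.003 -0.017  0.006]
turn [-0.009  3.125 -0.004]
```

View pics/w10.png

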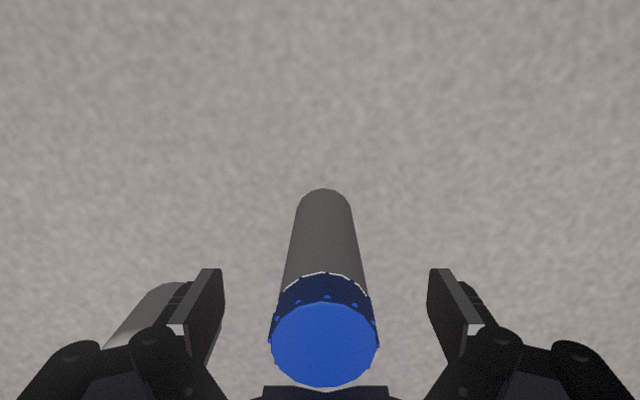

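```bash
python3 -m creep '-0.05 0.3 -0.05 -0.003 0 0.005 8.5; 0 0 0 0 0 0 8.5; 0 0 0 0 0 0 5; 0 0 0 0 0 0 3; 0 0 0 0 0 0 3' 50; python3 -m creep '0 0 0 0 0 0 3; 0 0 0 0 0 0 3; 0 0 0 0 0 0 3'; python3 - <<'E'
from h import *
im=r.camera('wrist');cv2.imwrite('pics/w11.png',im)
plan((490,72,200),28)
E
```

```text
time_s: 13.9
tool_pos: [505.5, 403.4, 79.9]
ee_rot: [-1.537, -0.374, 0.366]
wrist_force: [-0.6, -0.0, 0.3]
gripper_width: 43.4
time_s: 14.2
tool_pos: [505.5, 403.4, 80.1]
ee_rot: [-1.537, -0.374, 0.366]
wrist_force: [1.1, 0.8, -0.5]
gripper_width: 35.2
t 14.25 pos [505.5 403.4  80.1] w 35.0 F [-0.8 -1.3 -0.7]
tool x [0.891 0.455 0.006] y [ 0.005  0.003 -1.   ] z [-0.455  0.891  0.001] xang 27.0 j [ 0.67  0.49 -0.15  0.93 -0.    1.77]
shift cm [-16.38 -12.11 -28.8 ]
turn [-0.001 -0.017  0.006]
turn [-9.000e-03  3.125e+00 -1.000e-03]
```

View pics/w11.png

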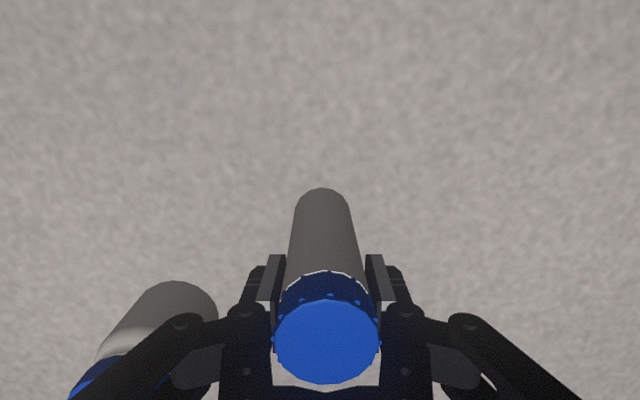

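```bash
python3 -m creep '0 -1 0 0 0 0.003 3; 0 -2.5 0 0 0 0 3; 0 -3.5 0 0 0 0 3; 0 -3 0 0 0 0 3; 0 -2 0 0 0 0 3'; python3 -m creep '-0.8 0 -1.4 0 0 0 3; -1.6 0 -2.8 0 0 0 3; -1.6 0 -2.8 0 0 0 3; -1.6 0 -2.8 0 0 0 3; -1.6 0 -2.8 0 0 0 3';python3 - <<'E'
from h import *
plan((489.3,72,205),28)
E
```

```text
time_s: 14.75
tool_pos: [502.7, 401.0, 201.8]
ee_rot: [-1.541, -0.366, 0.375]
wrist_force: [0.2, 0.5, -1.3]
gripper_width: 35.2
time_s: 15.25
tool_pos: [496.1, 252.7, 204.1]
ee_rot: [-1.539, -0.374, 0.375]
wrist_force: [0.0, -0.8, -0.9]
gripper_width: 34.9
t 15.25 pos [496.1 252.7 204.1] w 34.9 F [ 0.  -0.8 -0.9]
tool x [ 0.888  0.46  -0.001] y [-0.001 -0.001 -1.   ] z [-0.46   0.888 -0.   ] xang 27.4 j [ 0.47  0.25 -0.2   1.13 -0.    1.56]
shift cm [ -8.91  -0.08 -15.73]
turn [ 0.    -0.011 -0.001]
turn [1.00e-03 3.13e+00 1.00e-03]
```

```bash
python3 -m creep '-1.5 0 -2.6 0 0 0 3; -1.5 0 -2.6 0 0 0 3; -1.5 0 -2.6 0 0 0 3; -1 0 -1.7 0 0 0 3; -0.4 0 -0.7 0 0 0 3'; python3 -m creep '0 0 0 0 0 0 3; 0 0 0 0 0 0 3';python3 - <<'E'
from h import *
plan((489.3,72,205),28)
E
```

```text
time_s: 15.75
tool_pos: [484.0, 121.9, 200.0]
ee_rot: [-1.543, -0.364, 0.377]
wrist_force: [-0.7, 0.4, -1.2]
gripper_width: 35.1
time_s: 15.95
tool_pos: [483.0, 120.5, 199.3]
ee_rot: [-1.543, -0.361, 0.376]
wrist_force: [0.3, 0.7, -0.3]
gripper_width: 35.0
t 15.95 pos [483.  120.5 199.3] w 35.0 F [ 0.3  0.7 -0.3]
tool x [ 0.892  0.453 -0.01 ] y [-0.009 -0.006 -1.   ] z [-0.453  0.892 -0.002] xang 26.9 j [ 0.25  0.15 -0.33  1.1  -0.    1.35]
shift cm [-1.64 -0.55 -4.61]
turn [ 0.001 -0.019 -0.01 ]
turn [1.600e-02 3.123e+00 2.000e-03]
```

```bash
python3 -m creep '-0.5 -0.3 -1.3 0 0 -0.005 3; -0.5 0 -1.4 0 0 0 3; -0.3 0 -0.9 0 0 0 3; -0.1 0 -0.3 0 0 0 3; 0 0 0 0 0 0 3'; python3 -m creep '0 0 0 0 0 0 3'; python3 - <<'E'
from h import *
plan((489.3,72,205),28)
t=r.camera('top');cv2.imwrite('pics/t12.png',cv2.resize(t[150:250,260:380],None,fx=6,fy=6,interpolation=cv2.INTER_CUBIC))
t=r.camera('side');cv2.imwrite('pics/s12.png',cv2.resize(t[120:280,220:400],None,fx=3.5,fy=3.5,interpolation=cv2.INTER_CUBIC))
E
```

```text
time_s: 16.45
tool_pos: [489.0, 79.5, 202.5]
ee_rot: [-1.541, -0.369, 0.376]
wrist_force: [1.2, -0.0, -2.0]
gripper_width: 35.0
time_s: 16.55
tool_pos: [489.1, 79.7, 202.5]
ee_rot: [-1.541, -0.369, 0.376]
wrist_force: [-0.0, -0.2, -0.6]
gripper_width: 35.2
t 16.55 pos [489.1  79.7 202.5] w 35.2 F [-0.  -0.2 -0.6]
tool x [ 0.889  0.457 -0.004] y [-0.003 -0.003 -1.   ] z [-0.457  0.889 -0.001] xang 27.2 j [ 0.16  0.14 -0.34  1.1  -0.    1.26]
shift cm [-0.34 -0.25 -0.7 ]
turn [ 0.001 -0.014 -0.004]
turn [7.000e-03 3.128e+00 2.000e-03]
```

View pics/t12.png

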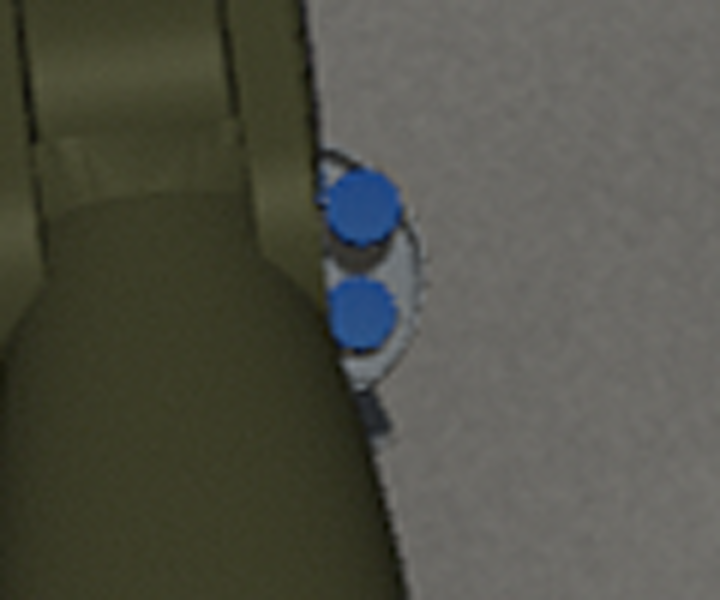

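View pics/s12.png

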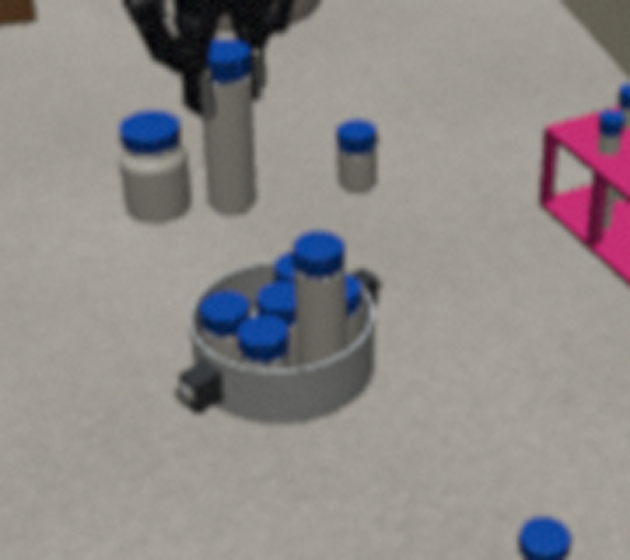

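```bash
python3 -m creep '-0.2 0.5 -0.5 0 0 -0.002 3; -0.1 1 -0.2 0 0 0 3; 0 1 0 0 0 0 3; 0 0.8 0 0 0 0 3; 0 0 0 0 0 0 3'; python3 -m creep '0 0 0 0 0 0 3'; python3 - <<'E'
from h import *
plan((489.5,71.6,86),28)
E
```

```text
time_s: 17.15
tool_pos: [488.7, 72.1, 165.8]
ee_rot: [-1.54, -0.371, 0.376]
wrist_force: [-0.7, -0.4, -1.3]
gripper_width: 35.2
time_s: 17.25
tool_pos: [488.4, 72.1, 165.2]
ee_rot: [-1.54, -0.371, 0.377]
wrist_force: [-0.0, -0.3, -0.7]
gripper_width: 34.7
t 17.25 pos [488.4  72.1 165.2] w 34.7 F [-0.  -0.3 -0.7]
tool x [ 0.888  0.459 -0.004] y [-0.004 -0.002 -1.   ] z [-0.459  0.888 -0.   ] xang 27.3 j [ 0.15  0.16 -0.4   1.02 -0.    1.24]
shift cm [ 0.11  7.92 -0.1 ]
turn [ 0.    -0.012 -0.004]
turn [0.007 3.13  0.   ]
```

```bash
python3 -m creep '0.08 0.8 -0.08 0 0 -0.003 3; 0 0.8 0 0 0 0 3; 0 0.8 0 0 0 0 3; 0 0.6 0 0 0 0 3; 0 0 0 0 0 0 3';  python3 - <<'E'
from h import *
plan((489.5,71.6,86),28)
t=r.camera('side');cv2.imwrite('pics/s13.png',cv2.resize(t[120:280,220:400],None,fx=3.5,fy=3.5,interpolation=cv2.INTER_CUBIC))
E
```

```text
time_s: 17.75
tool_pos: [489.8, 71.9, 132.8]
ee_rot: [-1.539, -0.374, 0.374]
wrist_force: [-0.3, 0.4, -1.8]
gripper_width: 34.8
t 17.75 pos [489.8  71.9 132.8] w 34.8 F [-0.3  0.4 -1.8]
tool x [ 0.888  0.459 -0.001] y [-0.    -0.001 -1.   ] z [-0.459  0.888 -0.   ] xang 27.3 j [ 0.15  0.18 -0.45  0.94 -0.    1.24]
shift cm [-0.03  4.68 -0.02]
turn [ 0.    -0.012 -0.001]
turn [1.00e-03 3.13e+00 0.00e+00]
```

View pics/s13.png

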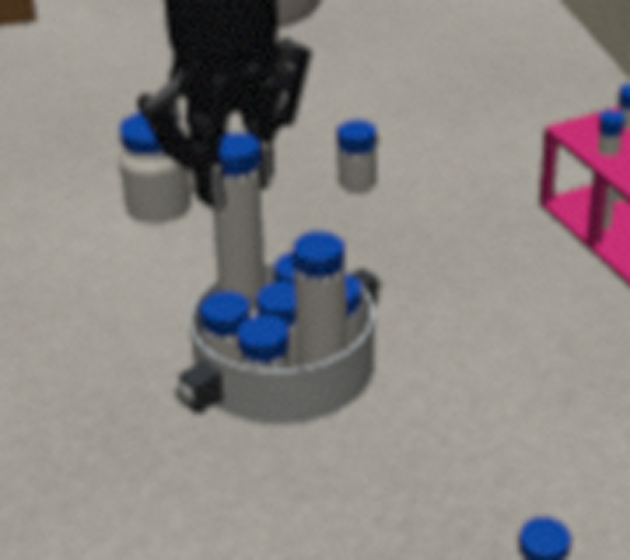

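Going in cleanly, with no contact force. I'll keep lowering it.

```bash
python3 -m creep '0 1 0 0 0 0 3; 0 1 0 0 0 0 3; 0 0.8 0 0 0 0 3; 0 0.5 0 0 0 0 3; 0 0.1 0 0 0 0 3';  python3 -m creep '0 0 0 0 0 0 3; 0 0.1 0 0 0 0 3; 0 0 0 0 0 0 3'; python3 - <<'E'
from h import *
plan((489.5,71.6,86),28)
E
```

```text
time_s: 18.3
tool_pos: [490.3, 72.0, 96.5]
ee_rot: [-1.539, -0.375, 0.374]
wrist_force: [0.1, -0.2, -0.7]
gripper_width: 35.1
time_s: 18.6
tool_pos: [490.4, 72.0, 95.4]
ee_rot: [-1.539, -0.375, 0.374]
wrist_force: [-0.5, -0.0, -0.8]
gripper_width: 34.9
t 18.6 pos [490.4  72.   95.4] w 34.9 F [-0.5 -0.  -0.8]
tool x [0.888 0.459 0.   ] y [ 0.001 -0.    -1.   ] z [-0.459  0.888 -0.001] xang 27.3 j [ 0.15  0.22 -0.5   0.85 -0.    1.24]
shift cm [-0.1   0.94  0.  ]
turn [ 0.001 -0.012  0.   ]
turn [-1.00e-03  3.13e+00  1.00e-03]
```

```bash
python3 -m creep '0 0.4 0 0 0 0 3; 0 0.3 0 0 0 0 3; 0 0.2 0 0 0 0 3; 0 0 0 0 0 0 3';  python3 -m creep '0 0.1 0 0 0 0 3; 0 0 0 0 0 0 3; 0 0 0 0 0 0 3'; python3 - <<'E'
from h import *
plan((489.5,71.6,86),28)
E
```

```text
time_s: 19.0
tool_pos: [491.0, 72.1, 86.3]
ee_rot: [-1.539, -0.376, 0.373]
wrist_force: [-0.3, -0.8, -1.2]
gripper_width: 34.6
time_s: 19.3
tool_pos: [491.6, 72.0, 86.4]
ee_rot: [-1.539, -0.377, 0.372]
wrist_force: [-0.2, 0.1, 0.0]
gripper_width: 35.2
t 19.3 pos [491.6  72.   86.4] w 35.2 F [-0.2  0.1  0. ]
tool x [0.888 0.459 0.003] y [ 0.003 -0.    -1.   ] z [-0.459  0.888 -0.002] xang 27.3 j [ 0.15  0.23 -0.51  0.83 -0.    1.24]
shift cm [-0.2   0.04  0.06]
turn [ 0.002 -0.012  0.003]
turn [-4.00e-03  3.13e+00  3.00e-03]
```

```bash
python3 -m creep '0 0.1 0 0 0 0 3; 0 0 0 0 0 0 3';  python3 -m creep '0 0 0 0 0 0 4; 0 0 0 0 0 0 5; 0 0 0 0 0 0 6; 0 0 0 0 0 0 6; 0 0 0 0 0 0 6'; python3 -m creep '0 -0.5 0 0 0 0.002 6; 0 -1.5 0 0 0 0 6; 0 -2 0 0 0 0 6; 0 -3 0 0 0 0 6; 0 -3 0 0 0 0 6'; python3 -m creep '0 -2 0 0 0 0 6; 1 -1 3 0 0 0 6; 2 0 4 0 0 0 6; 2 0 4 0 0 0 6; 2 0 4 0 0 0 6'; python3 -m creep '2 0 4 0 0 0 6; 1 0 2 0 0 0 6; 0 0 0 0 0 0 6; 0 0 0 0 0 0 6'; python3 - <<'E'
from h import *
plan(None)
a=r.camera('top');b=r.camera('side')
cv2.imwrite('pics/t14.png',cv2.resize(a[150:250,260:380],None,fx=6,fy=6,interpolation=cv2.INTER_CUBIC))
cv2.imwrite('pics/s14.png',cv2.resize(b[120:280,220:400],None,fx=3.5,fy=3.5,interpolation=cv2.INTER_CUBIC))
m=cv2.inRange(cv2.cvtColor(a,cv2.COLOR_BGR2HSV),(100,120,60),(125,255,255))
n,l,st,ce=cv2.connectedComponentsWithStats(m)
for i in range(1,n):
  if 280<ce[i][0]<340 and 50<st[i,4]<1000 and ce[i][1]>150: print(st[i],onz('top',ce[i][::-1],66).round(1),onz('top',ce[i][::-1],131).round(1))
for c in('top','side'):
  for d in r.pinpoint(c,'tall_a_center'): print(c,d,onz(c,d['pixel'],68.5).round(1))
E
```

```text
time_s: 19.5
tool_pos: [491.8, 71.9, 86.1]
ee_rot: [-1.54, -0.377, 0.371]
wrist_force: [0.7, 0.6, -1.1]
gripper_width: 35.1
time_s: 20.0
tool_pos: [492.1, 72.0, 85.9]
ee_rot: [-1.54, -0.377, 0.371]
wrist_force: [0.0, 0.9, 0.7]
gripper_width: 60.3
time_s: 20.5
tool_pos: [488.2, 71.6, 185.6]
ee_rot: [-1.54, -0.368, 0.38]
wrist_force: [0.8, -0.5, -0.5]
gripper_width: 60.0
time_s: 21.0
tool_pos: [486.2, 237.9, 225.0]
ee_rot: [-1.543, -0.369, 0.362]
wrist_force: [0.9, 0.1, -0.2]
gripper_width: 59.8
time_s: 21.4
tool_pos: [485.1, 313.3, 226.2]
ee_rot: [-1.54, -0.376, 0.366]
wrist_force: [-0.1, 0.2, 0.7]
gripper_width: 60.1
t 21.4 pos [485.1 313.3 226.2] w 60.1 F [-0.1  0.2  0.7]
tool x [0.89  0.456 0.006] y [ 0.006 -0.    -1.   ] z [-0.456  0.89  -0.003] xang 27.1 j [ 0.58  0.27 -0.12  1.18 -0.    1.67]
[302 174  25  17 245] [548.8  16.2  66. ] [538.9  16.8 131. ]
[289 182  25  24 356] [513.3  58.8  66. ] [505.   57.6 131. ]
[314 196  12  12 111] [491.3  -1.4  66. ] [484.  -0. 131.]
[302 203  12  12 113] [470.  34.  66.] [463.6  33.9 131. ]
top {'pixel': [203.1, 292.2], 'confidence': 0.45} [484.7  78.3  68.5]
top {'pixel': [204.7, 295.1], 'confidence': 0.19} [480.2  69.7  68.5]
side {'pixel': [198.4, 287.3], 'confidence': 0.58} [485.7  66.5  68.5]
```

View pics/t14.png

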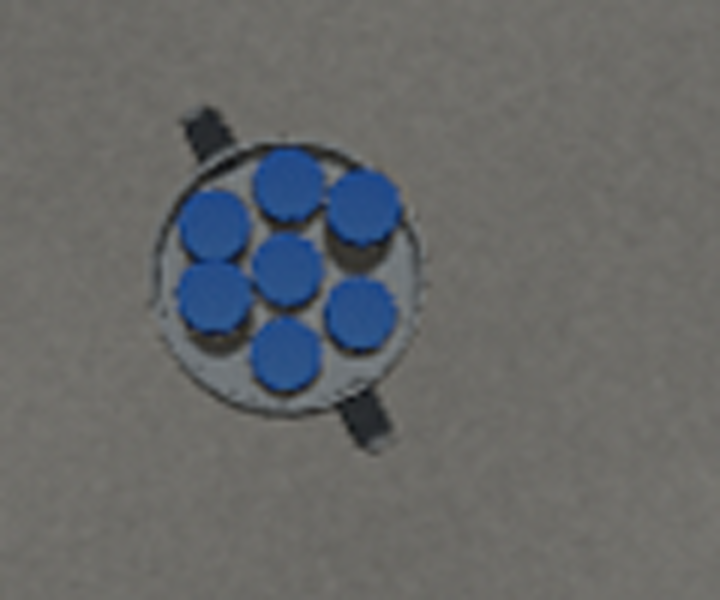

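View pics/s14.png

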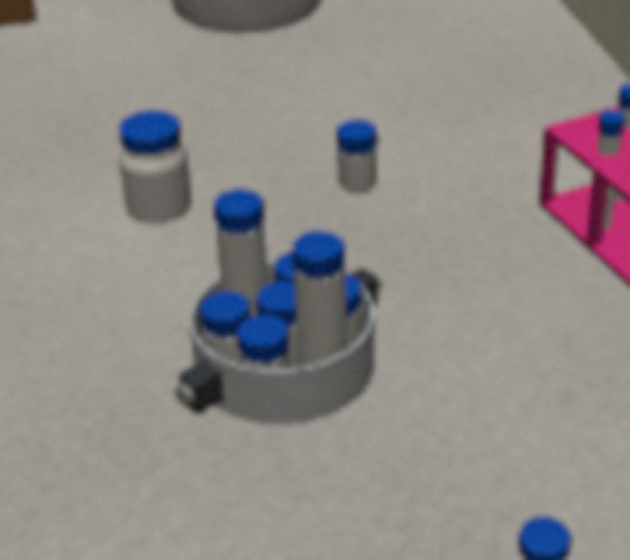

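```bash
python3 - <<'E'
from h import *
for p in((184.3,320.7),(199.5,295.8)): print(onz('top',p,131))
for x,y in((318,248),(239,205)): print(onz('side',(120+y/3.5,220+x/3.5),131))
s=r.read_state();print(s['joint_velocities'].round(3))
r.hand_in()
E
```

```text
[533.6852158   -2.42619207 131.        ]
[488.34543304  66.55296185 131.        ]
[534.76763178  -4.60593034 131.        ]
[491.915277    63.67362953 131.        ]
[-0.002 -0.002 -0.001 -0.001  0.001  0.002]
the job is handed in; nothing more can be done
```

Both tall tubes are in the bucket's two free places, set down on its floor and released, and the job is handed in. The clock stood at about 21.5 s of the 64 s allowed.

- **Contact:** The wrist force stayed within a few newtons in every reading. At set-down the tool was at the height expected for a tube standing on the floor, in both cases.
- **Positions:** I put the places at about (531, -1) and (489, 72) mm from the bucket rim and the cap pattern. The last top picture puts the tall caps at (533.7, -2.4) and (488.3, 66.6) mm. The last side picture puts them at (534.8, -4.6) and (491.9, 63.7) mm. I read those cap centres off the pictures by eye.
- **Pack:** The last pictures show a full pack of seven, with both tall tubes upright and the short tubes where they were. The gripper is clear of everything, about 240 mm from the bucket.

**Disagreement:** The second tube was released with the tool at about (492, 72) mm, but the cameras put its cap 5–8 mm off in y. It may lean a degree or two or have shifted. The side view gives the larger offset, 8–9 mm from the place's centre, still inside the 15 mm limit. The network's late hits on that tube were weak (confidence 0.19–0.58) and scattered from 67 to 78 mm in y. In the last pictures it reported no hit for the first tube.

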